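Cap the glue bottles and put them away in the cupboard door

ROBOT

A 6-joint arm with a two-finger parallel gripper is mounted at the origin on the work surface. World frame = base frame: x ahead of the robot, y to its left, z up, the work surface at z = 0. Lengths are in mm, angles in rad, forces in N, time in s.
With the tool pointing down it reaches from about 275 to 750 mm from the base axis. Payload 10.2 kg.
Tool frame: the origin (TCP) lies midway between the tips of the shut fingers; the grasp point (between the pads) lies 19 mm behind it; z points along the fingers, y is the line along which they close (so a half turn about z gives the same grasp; the last joint's range is limited). The gripper opens to 85 mm and grips with 20 to 120 N. Pads are 22 mm wide; open, the fingers measure 114 mm over their backs; the gripper's body (76 mm by 85 mm) begins 54 mm behind the grasp point. The pads swing forward as they close: fully open they stand 13 mm farther back than shut.
Start: joints at [0.92, 0.313, 1.498, -0, 1.331, -0.223], TCP at [217.82, 477.688, 231.294] pointing down, gripper open.
Joint ranges: [-2.94, 2.94], [-0.97, 2.17], [0.19, 2.56], [-1.23, 4.37], [0.02, 3.11], [-2.88, 2.88]. Speed limits (rad/s): [2.39, 2.39, 3.01, 3.14, 3.14, 3.14].

INTERFACE

Orientations are given as a unit quaternion [w, x, y, z].
In Python, from rig import ctrl gives the robot as it stands.
- The arm moves only by the tool send_rows, never from a script. Its argument "targets" is a list of rows, each a list of 7 numbers: the closure, from -1 (fully open) to 1 (shut), so that 0 is half open, then the shift along the tool's x, y, z in m, then the turn, a rotation vector about the tool's x, y, z in rad. In form: [[claw, dx, dy, dz, ax, ay, az], ...]. A call has exactly 10 rows; each row shifts and turns the commanded pose from where the row before left it, along the tool's axes as they then stand; what a row does not reach is not made up. A row lasts 1/8 s, in which the tool goes at most 62.5 mm and 10.7 degrees, less where a joint would pass 70% of its speed; a pose out of reach is approached as far as the arm can. A call with a gripper value outside its range is refused whole. The fingers move at their own pace and stop on an object; "squeeze" is the grip in N (left out, the last holds). Time passes only in rows, so rows that do not move let the fingers close, or fill a call up. It gives the time, the measured TCP pose, the force, the opening and the grip force at its end, in the units of the state.
- ctrl.sense(): the state, without advancing time (a new reading comes with each control period).
- ctrl.capture(name): name is "scene" or "top" or "wrist"; returns a dict with "img" (420x560x3 uint8, red, green, blue), "camera_matrix" (3x3 intrinsics, pixels), "R" (3x3) and "t" (3): a world point X has camera coordinates R X + t. Camera axes: x right, y down, z forward; pixel columns grow to the right and rows downward; lengths in mm; the calibration is good to about 2 mm. The wrist camera is an equidistant fisheye: a pixel r from the principal point sees the ray r / f radians off the axis. A picture is of the moment at which its call begins. There is no depth.
- ctrl.finish_job(): hands the job in; it is judged then, once.
Trained networks look in a picture, given as the dict that the camera call returned (one of the last four; its "shot" number tells which), for a name from the list of things; names that differ only in an ending like _2 or _b are one class to them, and where a whole thing is asked for, a point or a joint stands for the part that bears it (a point fixed in the world has none). Each returns a list of dicts, best first, with "score" (0 to 1); they miss things now and then, are a little off and sometimes report something else, mostly with a low value. They report only what shows in the picture. A call takes as long as a camera call. They do not tell look-alikes from the thing itself.
- ctrl.boxes_of(query, picture): "extent" ([left, top, width, height] in pixels, round what is visible of it).
- ctrl.landmark_of(query, picture): "point" ([column, row] in pixels: a listed point, or the origin of a listed thing).
The state is a dict: "time_s": time; "joints": joint angles; "dq": joint speeds; "tau": joint torques, N m; "eef_pos": TCP position; "ee_rot": TCP orientation; "force": force on the tool from outside, world axes, zero at the start; "wrist_torque": the same for the moment, N m; "grip_width": opening from 0.0 (shut) to 1.0 (fully open); "grip_force": force on a finger pad.
Only numpy, scipy, OpenCV 4.12 (cv2) and the standard library are available. Lean on these libraries where they do the work, as an engineer would, in place of code of your own. Each camera call takes 0.05 s, during which the arm holds its last target. There are 200 camera calls.

TASK

Put the glue away for the night: press the push-pull cap of every glue bottle fully home, stand all the bottles upright in the rack on the inside of the cupboard's door, and leave the door fully shut with the bottles in it. Leave the other things on the bench where they are.

Things in the scene. Friction and masses are not known exactly. Their poses are not given: they have to be found in the camera images.
- door (a joint): Angle of the cupboard's door (rad): 0 shut, grows as its free edge swings out towards the robot, stop at 1.85. Light friction (about 0.5 N at the handle) keeps it where it is left; no latch, no spring.
- cupboard: Grey steel cupboard fixed to the table, 170 deep x 300 wide x 215 mm high, open front closed by one door over its whole front, hinged on its right edge as the robot sees it. Origin: middle of its underside. x into the cupboard, y to the left, z up.
- hinge (a point): Point on the cupboard's vertical hinge line, at table height, at its front right corner. Axes are the cupboard's and do not turn with the door: x into the cupboard, y along its front from the hinge to the door's free edge, z up. The door turns about z: a positive angle is counterclockwise from above. Door panel: 296 wide, 14 thick, from 28 to 190 mm above the table.
- handle (a point): Middle of the door's steel bar handle: horizontal bar parallel to the door, 10 mm thick, 100 mm long, 172 mm above the table, 40 mm clear of the door's face: pinch it from above, a finger in the gap. Its axes turn with the door (shut: as at the hinge); in them it lies at (-59, 230, 172) mm from the hinge point.
- rack (a point): Floor centre of the rack on the door's inside, an aluminium trough, free from above only while the door is open. Turning with the door: x away from the panel, y away from the hinge. It lies there at (29, 165, 105) mm from the hinge point. Trough inside 206 (y) x 58 mm (x), walls 25 high; the panel's top is 85 mm above its floor. Three bottles fit with gripping room at y = -74, 0, 74 mm.
- bottle1: A small white glue bottle standing on the table, absent in some runs: round body 44 mm in diameter and 60 mm high with a weighted black foot, a paper band, sloping shoulder, 13 mm neck; about 145 g, nearly all in the foot. Origin: centre of its underside, z up. With the cap pressed home it is 82 mm high, with the cap up to 92 mm.
- cap1 (a joint): Grey push-pull cap of bottle1, 22 mm in diameter, 14 mm high, on the bottle's axis: how far it stands up (m), 0 pressed fully home (top 82 mm above the underside), 0.010 fully up. Stiff: it stays put until pushed with more than about 5 N.
- bottle2: A small white glue bottle standing on the table, absent in some runs: round body 44 mm in diameter and 60 mm high with a weighted black foot, a paper band, sloping shoulder, 13 mm neck; about 145 g, nearly all in the foot. Origin: centre of its underside, z up. With the cap pressed home it is 82 mm high, with the cap up to 92 mm.
- cap2 (a joint): Grey push-pull cap of bottle2, 22 mm in diameter, 14 mm high, on the bottle's axis: how far it stands up (m), 0 pressed fully home (top 82 mm above the underside), 0.010 fully up. Stiff: it stays put until pushed with more than about 5 N.
- bottle3: A small white glue bottle standing on the table, absent in some runs: round body 44 mm in diameter and 60 mm high with a weighted black foot, a paper band, sloping shoulder, 13 mm neck; about 145 g, nearly all in the foot. Origin: centre of its underside, z up. With the cap pressed home it is 82 mm high, with the cap up to 92 mm.
- cap3 (a joint): Grey push-pull cap of bottle3, 22 mm in diameter, 14 mm high, on the bottle's axis: how far it stands up (m), 0 pressed fully home (top 82 mm above the underside), 0.010 fully up. Stiff: it stays put until pushed with more than about 5 N.
- bottle4: A small white glue bottle standing on the table, absent in some runs: round body 44 mm in diameter and 60 mm high with a weighted black foot, a paper band, sloping shoulder, 13 mm neck; about 145 g, nearly all in the foot. Origin: centre of its underside, z up. With the cap pressed home it is 82 mm high, with the cap up to 92 mm.
- cap4 (a joint): Grey push-pull cap of bottle4, 22 mm in diameter, 14 mm high, on the bottle's axis: how far it stands up (m), 0 pressed fully home (top 82 mm above the underside), 0.010 fully up. Stiff: it stays put until pushed with more than about 5 N.
- tape: Bystander: tape measure on the bench. Origin at or near its underside's middle.
- sanding: Bystander: sanding block on the bench. Origin at or near its underside's middle.
- offcut: Bystander: wood offcut on the bench. Origin at or near its underside's middle.
- offcut2: Bystander: wood offcut on the bench. Origin at or near its underside's middle.
- spray: Bystander: spray can, 60 mm in diameter, 170 high on the bench. Origin at or near its underside's middle.
- mug: Bystander: mug on the bench. Origin at or near its underside's middle.
- driver: Bystander: screwdriver on the bench. Origin at or near its underside's middle.
Things that resemble listed ones, but are neither listed nor needed, are in the scene too. What is shaped like the bottle3 but yellow is not meant.

How it is judged (in metres and radians):
On the way, in this order (a step that is already met when the one before it is completed fails the run):
1. the cupboard's door is swung open (value of joint door above 1 rad), for 0.2 s.
2. every bottle stands in the door's rack with its cap pressed home (x of bottle1 in the frame of rack between -0.012 and 0.012 m and y of bottle1 in the frame of rack between -0.085 and 0.085 m and z of bottle1 in the frame of rack between -0.006 and 0.006 m and angle between each of bottle1, bottle2, bottle3, bottle4's own z axis and vertical below 0.12 rad and value of joint each of cap1, cap2, cap3, cap4 below 0.0015 m and linear speed of each of bottle1, bottle2, bottle3, bottle4 below 0.02 m/s and x of bottle2 in the frame of rack between -0.012 and 0.012 m and y of bottle2 in the frame of rack between -0.085 and 0.085 m and z of bottle2 in the frame of rack between -0.006 and 0.006 m and x of bottle3 in the frame of rack between -0.012 and 0.012 m and y of bottle3 in the frame of rack between -0.085 and 0.085 m and z of bottle3 in the frame of rack between -0.006 and 0.006 m and x of bottle4 in the frame of rack between -0.012 and 0.012 m and y of bottle4 in the frame of rack between -0.085 and 0.085 m and z of bottle4 in the frame of rack between -0.006 and 0.006 m), for 0.2 s.
At the end, for the whole second after the job is handed in: Every bottle present stands upright (within 0.12 rad) on the floor of the door's rack, wholly inside the trough (within 12 mm across and 85 mm along of its centre, within 6 mm of its floor), with its cap within 1.5 mm of fully home, at rest, and the door is shut to within 0.05 rad (all of step 2 and value of joint door below 0.05 rad); the robot touches nothing.
It fails at once if one of the other things on the bench is shifted by more than 6 cm (distance of any of tape, sanding, offcut, offcut2, spray, mug, driver from where it was at the start of the episode above 0.06 m).
It fails at once if the spray can or the mug is knocked over (angle between any of spray, mug's own z axis and vertical above 0.7 rad).
Of bottle1, bottle2, bottle3, bottle4 only 2 to 3 are there at a start; the rules pass over those that are not, and their reading is None.
At some moment in a run one of bottle1, bottle2, bottle3, bottle4 may be knocked a few centimetres aside while the robot is not near it.
It also fails if it takes over 208 s, if anything falls off the work surface, if the arm or the gripper's body presses on something with over 40 N, if the wrist force passes 120 N, or if a joint passes its speed limit or range.

## Working session

There is one attempt and no reset: what is moved stays moved. The work goes in short steps, Python scripts to look and compute and a tool call to move; the robot and the scene stay as the last step left them, time stands still between calls to the robot, and variables do not carry over. Pictures are saved under pics/ and viewed, at most 14 in all, crops included, and the job is handed in when it is done.

Besides the shell and the picture viewer there is one more tool, called after ">>>" by a JSON object that holds its "fn" and its "kwargs". send_rows: Moves the arm, as the interface text tells. Its arguments: {"type":"object","properties":{"targets":{"type":"array"},"squeeze":{"type":"number"}},"required":["targets"]}

```bash
mkdir -p pics
cat > h.py <<'E'
import numpy as np, cv2
from rig import ctrl
def save(p,name,crop=None,s=1):
    im=p["img"][:,:,::-1]
    if crop: l,t,w,h=crop; im=im[t:t+h,l:l+w]
    if s!=1: im=cv2.resize(im,None,fx=s,fy=s,interpolation=cv2.INTER_CUBIC)
    cv2.imwrite(f"pics/{name}.png",im)
def ray(p,px,fish=False):
    K=np.array(p["camera_matrix"]);R=np.array(p["R"]);t=np.array(p["t"])
    x=(px[0]-K[0,2])/K[0,0];y=(px[1]-K[1,2])/K[1,1]
    if fish:
        r=np.hypot(x,y);d=np.array([x/r*np.sin(r),y/r*np.sin(r),np.cos(r)]) if r>1e-9 else np.array([0,0,1.])
    else: d=np.array([x,y,1.]);d/=np.linalg.norm(d)
    return -R.T@t,R.T@d
def atz(p,px,z,fish=False):
    c,d=ray(p,px,fish);return c+d*(z-c[2])/d[2]
def proj(p,X,fish=False):
    K=np.array(p["camera_matrix"]);c=np.array(p["R"])@np.array(X,float)+np.array(p["t"])
    if fish:
        h=np.hypot(c[0],c[1]);th=np.arctan2(h,c[2]);v=c[:2]/h*th
    else: v=c[:2]/c[2]
    return np.array([K[0,0]*v[0]+K[0,2],K[1,1]*v[1]+K[1,2]])
def tri(rays):
    A=0;b=0
    for c,d in rays:
        M=np.eye(3)-np.outer(d,d);A=A+M;b=b+M@c
    X=np.linalg.solve(A,b)
    return X,[np.linalg.norm((np.eye(3)-np.outer(d,d))@(X-c)) for c,d in rays]
E
python3 - <<'E'
from h import *
np.set_printoptions(precision=1,suppress=True)
ps={n:ctrl.capture(n) for n in("scene","top")}
for n,p in ps.items():
    save(p,n)
    print(n,"cam",-np.array(p["R"]).T@p["t"])
    for q in("bottle1","cap1","hinge","handle","rack","cupboard","spray","mug","tape","sanding","offcut","driver"):
        print(q,[(round(d["score"],2),np.round(d["point"]).tolist()) for d in ctrl.landmark_of(q,p)[:6]])
    print([(round(d["score"],2),np.round(d["extent"]).tolist()) for d in ctrl.boxes_of("bottle1",p)[:6]])
print(ctrl.sense())
E
```

```text
scene cam [1236.5  371.9 1063.5]
bottle1 [(0.69, [407.0, 260.0]), (0.65, [358.0, 285.0]), (0.64, [441.0, 275.0]), (0.62, [364.0, 239.0]), (0.62, [394.0, 235.0])]Traceback (most recent call last):
  File "<stdin>", line 8, in <module>
ValueError: it knows: bottle, cupboard, driver, handle, hinge, mug, offcut, rack, sanding, spray, tape
```

Run:
```python
from h import *
np.set_printoptions(precision=1,suppress=True)
ps={n:ctrl.capture(n) for n in("scene","top")}
for n,p in ps.items():
    save(p,n)
    print(n,"cam",-np.array(p["R"]).T@p["t"])
    for q in("bottle","hinge","handle","rack","cupboard","spray","mug","tape","sanding","offcut","driver"):
        print(q,[(round(d["score"],2),np.round(d["point"]).tolist(),atz(p,d["point"],{"handle":172,"rack":105}.get(q,0))[:2].round().tolist()) for d in ctrl.landmark_of(q,p)[:6]])
    print([(round(d["score"],2),np.round(d["extent"]).tolist()) for d in ctrl.boxes_of("bottle",p)[:6]])
print(ctrl.sense())
```

```text
scene cam [1236.5  371.9 1063.5]
bottle [(0.87, [357.0, 281.0], [524.0, 243.0]), (0.85, [438.0, 272.0], [377.0, 433.0]), (0.74, [393.0, 235.0], [313.0, 275.0]), (0.63, [409.0, 265.0], [397.0, 353.0]), (0.53, [367.0, 239.0], [367.0, 210.0])]
hinge []
handle [(0.78, [305.0, 248.0], [613.0, 111.0])]
rack []
cupboard [(0.96, [238.0, 316.0], [780.0, 8.0]), (0.3, [366.0, 240.0], [374.0, 209.0]), (0.25, [356.0, 280.0], [520.0, 240.0])]
spray [(0.59, [354.0, 347.0], [710.0, 312.0]), (0.23, [382.0, 268.0], [443.0, 289.0])]
mug [(0.85, [154.0, 235.0], [676.0, -366.0])]
tape [(0.74, [428.0, 299.0], [481.0, 436.0])]
sanding [(0.59, [382.0, 268.0], [446.0, 288.0])]
offcut [(0.76, [184.0, 177.0], [425.0, -442.0]), (0.58, [172.0, 193.0], [506.0, -432.0])]
driver [(0.66, [419.0, 340.0], [610.0, 448.0])]
[(0.95, [403.0, 241.0, 21.0, 27.0]), (0.91, [350.0, 263.0, 21.0, 26.0]), (0.83, [433.0, 252.0, 21.0, 23.0]), (0.83, [387.0, 216.0, 20.0, 23.0]), (0.65, [360.0, 219.0, 18.0, 30.0])]
top cam [ 425.9  -18.  1299.8]
bottle [(0.81, [174.0, 257.0], [389.0, 355.0]), (0.75, [209.0, 215.0], [527.0, 244.0]), (
[... 780 characters left out ...]
, (0.5, [177.0, 255.0], [394.0, 345.0]), (0.45, [155.0, 224.0], [496.0, 420.0])]
driver [(0.29, [192.0, 162.0], [705.0, 308.0])]
[(0.73, [133.0, 255.0, 22.0, 12.0]), (0.71, [208.0, 259.0, 12.0, 12.0]), (0.56, [198.0, 204.0, 18.0, 23.0]), (0.52, [185.0, 276.0, 15.0, 18.0]), (0.48, [163.0, 250.0, 18.0, 16.0])]
{'time_s': 1.45, 'joints': array([ 0.9,  0.3,  1.5,  0. ,  1.3, -0.2]), 'dq': array([ 0.,  0.,  0., -0.,  0.,  0.]), 'tau': array([  0. , -41.2, -26. ,  -0. ,   0. ,  -0. ]), 'eef_pos': array([217.8, 477.7, 231.3]), 'ee_rot': array([-0. ,  0.2,  1. , -0. ]), 'force': array([-0.7, -0.4,  0.2]), 'wrist_torque': array([-0. , -0. , -0.1]), 'grip_force': 0.0, 'grip_width': 0.9970310612751978}
```

View pics/scene.png

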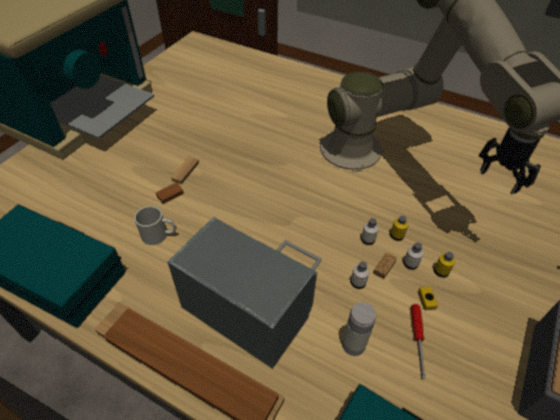

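View pics/top.png

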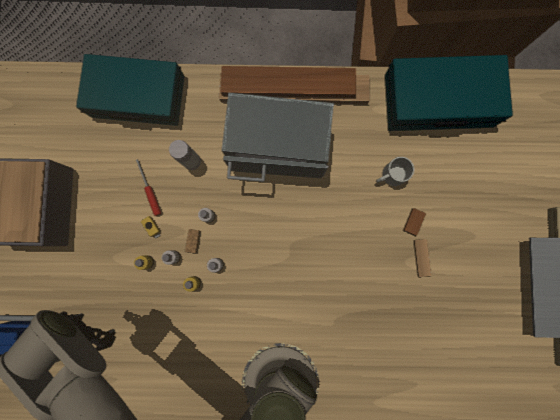

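White bottles at scene px (370,231), (414,256), (360,274). Yellow look-alikes at (400,227), (445,264). The white ones fit; I'll confirm this in an enlarged crop along with the cupboard's corners.

Run:
```python
import cv2
a=cv2.imread("pics/top.png")[85:300,125:345];b=cv2.imread("pics/scene.png")[205:375,260:460]
a=cv2.resize(a,(440*10//10,430),interpolation=cv2.INTER_CUBIC)
a=cv2.resize(cv2.imread("pics/top.png")[85:290,125:345],None,fx=3.6,fy=2.9,interpolation=cv2.INTER_CUBIC) if 0 else cv2.resize(cv2.imread("pics/top.png")[85:205,210:345],None,fx=3,fy=3,interpolation=cv2.INTER_CUBIC)
b=cv2.resize(b,None,fx=1.95,fy=1.95,interpolation=cv2.INTER_CUBIC)
import numpy as np
H=max(a.shape[0],b.shape[0]);pad=lambda x:cv2.copyMakeBorder(x,0,H-x.shape[0],0,0,cv2.BORDER_CONSTANT)
cv2.imwrite("pics/crop1.png",np.hstack([pad(a),pad(b)]));print(a.shape,b.shape)
```

```text
(360, 405, 3) (332, 390, 3)
```

View pics/crop1.png

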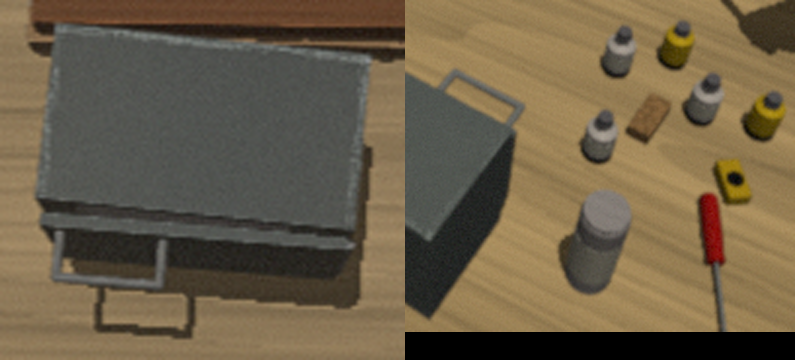

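Run:
```python
from h import *
from scipy.optimize import least_squares
np.set_printoptions(precision=1,suppress=True)
T=ctrl.capture("top");S=ctrl.capture("scene")
M=[(T,(170,300,215),(228.3,93.3)),(T,(170,0,215),(332.7,104.3)),(T,(0,300,215),(222.7,151)),(T,(-59,230,172),(246.5,179)),
(S,(0,300,215),(315.5,272)),(S,(0,0,215),(204,221)),(S,(170,0,215),(172,263)),(S,(170,300,215),(272.5,328)),(S,(-59,230,172),(303,250.))]
def W(v,X): c,s=np.cos(v[2]),np.sin(v[2]);return [v[0]+c*X[0]-s*X[1],v[1]+s*X[0]+c*X[1],X[2]]
f=lambda v:np.concatenate([proj(p,W(v,X))-u for p,X,u in M])
r=least_squares(f,[674,-125,-.05],loss="soft_l1");print(r.x[:2],r.x[2]);print(f(r.x).reshape(-1,2))
print("handle",W(r.x,(-59,230,172)))
# bottle triangulation: origins, two views
for a,b in (((209,215),(357,281)),((174,257),(409,265)),((216,265),(367,239))):
    print(tri([ray(T,a),ray(S,b)]))
```

```text
[ 668.1 -126.5] -0.07204855507504071
[[-0.8 -0.3]
 [ 0.1 -2.3]
 [-1.4  0.5]
 [-0.8 -1.8]
 [-1.  -1.1]
 [ 8.5 -4.7]
 [-5.4 -1.1]
 [ 1.1 -0.6]
 [-2.   1.3]]
handle [np.float64(625.8520873113406), np.float64(107.16660370407322), 172]
(array([527.4, 242.9,   7.3]), [np.float64(0.11919648904286266), np.float64(0.11919648904282983)])
(array([389. , 354.5,  -8. ]), [np.float64(1.681501281488156), np.float64(1.6815012814881007)])
(array([365.9, 213. ,   1.2]), [np.float64(2.6534752993233517), np.float64(2.653475299323325)])
```

```bash
cat >> h.py <<'E'
from scipy.spatial.transform import Rotation as Ro
def pose():
    s=ctrl.sense();q=s["ee_rot"];return np.array(s["eef_pos"]),Ro.from_quat([q[1],q[2],q[3],q[0]]),s
def plan(P,yd):
    """to TCP position P (mm) with tool y along world angle yd (deg, mod 180), pointing down: shift (m) in present tool axes, then turn"""
    p,R,s=pose();d=R.inv().apply(np.array(P)-p)/1000
    y=np.array([np.cos(np.radians(yd)),np.sin(np.radians(yd)),0]);z=np.array([0,0,-1.])
    o=[]
    for sg in(1,-1):
        T=Ro.from_matrix(np.column_stack([np.cross(sg*y,z),sg*y,z]));o.append((R.inv()*T).as_rotvec())
    o.sort(key=np.linalg.norm)
    print("pos",p.round(1),"ydeg",np.degrees(np.arctan2(*R.apply([0,1,0])[[1,0]])).round(1),"tilt",R.apply([0,0,1]).round(3),"j",np.round(s["joints"],2),"F",np.round(s["force"],1),"gw",round(s["grip_width"],3),"gf",s["grip_force"],"t",s["time_s"])
    print("shift",d.round(4),"turn",o[0].round(3),"alt",o[1].round(3))
E
python3 -c "
from h import *
plan([622,105,260],-4.1)"
```

```text
pos [217.8 477.7 231.3] ydeg 65.5 tilt [ 0.  0. -1.] j [ 0.92  0.31  1.5   0.    1.33 -0.22] F [ 0.7  0.5 -0.2] gw 1.004 gf 0.0 t 1.55
shift [-0.5224 -0.1714 -0.0287] turn [ 0.    -0.     1.215] alt [ 0.     0.    -1.927]
```

>>> {"fn": "send_rows", "kwargs": {"targets": [[-1,-0.049,-0.018,-0.005,0,0,0],[-1,-0.049,-0.018,-0.005,0,0,0],[-1,-0.049,-0.018,-0.005,0,0,0],[-1,-0.049,-0.018,-0.005,0,0,0],[-1,-0.049,-0.018,-0.005,0,0,0],[-1,-0.049,-0.018,-0.005,0,0,0],[-1,0,0,0,0,0,0.17],[-1,0,0,0,0,0,0.17],[-1,0,0,0,0,0,0.17],[-1,0,0,0,0,0,0.17]]}}

```text
time_s: 2.8
eef_pos: [440.5, 257.4, 261.3]
ee_rot: [-0.0, 0.528, 0.849, -0.0]
force: [0.9, -0.2, 0.4]
grip_width: 1.0
grip_force: 0.0
```

Run:
```python
from h import *
np.set_printoptions(precision=1,suppress=True)
p=ctrl.capture("wrist");save(p,"w1")
for d in ctrl.landmark_of("bottle",p): print(round(d["score"],2),np.round(d["point"]),atz(p,d["point"],0,True))
for d in ctrl.boxes_of("bottle",p): print(round(d["score"],2),np.round(d["extent"]))
for X in((527,243,0),(389,354,0),(366,213,0),(527,243,85),(389,354,85),(366,213,85)):print(X,proj(p,X,True))
plan([622,105,260],-4.1)
```

```text
0.91 [338. 205.] [524.3 245.3   0. ]
0.85 [219. 179.] [370.  208.2   0. ]
0.81 [198. 103.] [304.3 285.8   0. ]
0.77 [281.  78.] [385.6 358.1   0. ]
0.72 [299.  15.] [368.6 441.    0. ]
0.87 [190. 162.  46.  43.]
0.78 [280.   1.  44.  29.]
0.76 [324. 188.  44.  51.]
0.58 [262.  59.  37.  38.]
(527, 243, 0) [339.5 207.8]
(389, 354, 0) [282.2  81.6]
(366, 213, 0) [217.7 174.8]
(527, 243, 85) [352.2 230.8]
(389, 354, 85) [281.7  73.5]
(366, 213, 85) [201.6 190.6]
pos [440.5 257.4 261.3] ydeg 26.7 tilt [ 0.  0. -1.] j [ 0.3  0.3  1.5  0.   1.4 -0.2] F [ 0.3 -0.3 -0.4] gw 1.0 gf 0.0 t 2.95
shift [-0.2  0.1  0. ] turn [ 0.  -0.   0.5] alt [ 0.   0.  -2.6]
```

View pics/w1.png

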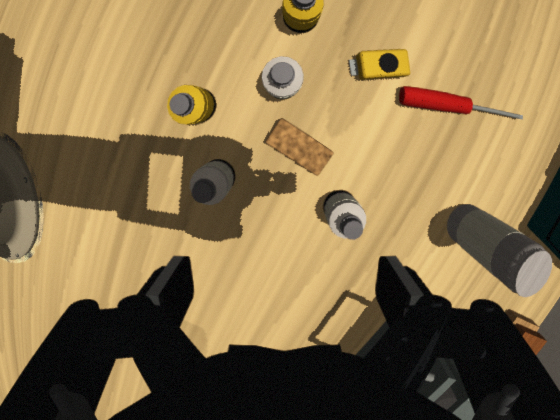

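>>> {"fn": "send_rows", "kwargs": {"targets": [[1,-0.0125,0.0174,0.0378,0,0,0],[1,-0.0125,0.0174,0.0378,0,0,0],[1,-0.0125,0.0174,0.0378,0,0,0],[1,-0.0125,0.0174,0.0378,0,0,0],[1,0,0,0,0,0,0.1775],[1,0,0,0,0,0,0.1775],[1,0,0,0,0,0,0.1775],[1,0,0,0,0,0,0.1775],[1,0,0,0,0,0,0],[1,0,0,0,0,0,0]]}}

```text
time_s: 4.2
eef_pos: [525.1, 243.8, 110.1]
ee_rot: [-0.0, 0.787, 0.617, -0.0]
force: [0.1, -0.2, -0.1]
grip_width: -0.005
grip_force: 0.0
```

Run:
```python
from h import *
p=ctrl.capture("wrist");save(p,"w2")
for d in ctrl.landmark_of("bottle",p)[:3]: print(round(d["score"],2),np.round(d["point"]),atz(p,d["point"],0,True).round(1))
print(proj(p,(525,244,82),True),proj(p,(525,244,92),True))
plan([525,244,82],-14)
```

```text
0.67 [285. 200.] [525. 244.   0.]
0.59 [ 58. 215.] [305.  283.3   0. ]
0.58 [130. 272.] [363.6 210.5   0. ]
[285.46602856 238.89013695] [285.52648731 245.91443724]
pos [525.1 243.8 110.1] ydeg -14.0 tilt [-0. -0. -1.] j [0.23 0.55 1.48 0.   1.11 0.48] F [-0.3 -0.1 -0.2] gw -0.0 gf 0.0 t 4.3
shift [ 0.0002 -0.0002  0.0281] turn [-0.  0.  0.] alt [-0.    -0.    -3.141]
```

View pics/w2.png

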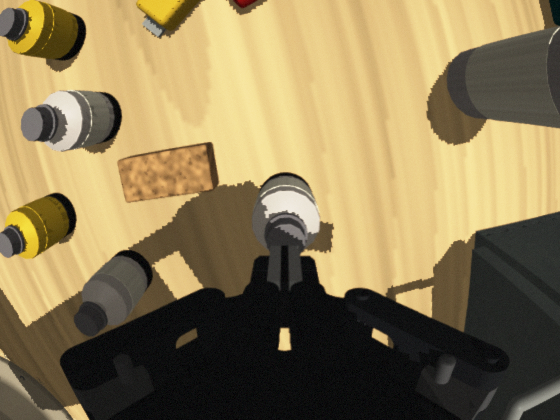

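The shut fingertips (285,250) sit right over bottle A's cap at about (286,235), so I'll press.

>>> {"fn": "send_rows", "kwargs": {"targets": [[1,0,0,0.01,0,0,0],[1,0,0,0.007,0,0,0],[1,0,0,0.003,0,0,0],[1,0,0,0.003,0,0,0],[1,0,0,0.003,0,0,0],[1,0,0,0.002,0,0,0],[1,0,0,0.0005,0,0,0],[1,0,0,0,0,0,0],[1,0,0,0,0,0,0],[1,0,0,0,0,0,0]]}}

```text
time_s: 5.55
eef_pos: [525.3, 243.8, 82.2]
ee_rot: [0.0, 0.789, 0.615, 0.0]
force: [-1.8, -0.4, 6.4]
grip_width: 0.002
grip_force: 3.1
```

>>> {"fn": "send_rows", "kwargs": {"targets": [[1,0,0,0.0015,0,0,0],[1,0,0,0,0,0,0],[1,0,0,0,0,0,0],[1,0,0,0,0,0,0],[1,0,0,0,0,0,0],[1,0,0,0,0,0,0],[1,0,0,0,0,0,0],[1,0,0,0,0,0,0],[1,0,0,0,0,0,0],[1,0,0,0,0,0,0]]}}

```text
time_s: 6.8
eef_pos: [525.9, 244.0, 82.1]
ee_rot: [0.001, 0.789, 0.615, 0.001]
force: [-4.5, -1.9, 16.6]
grip_width: 0.0
grip_force: 8.2
```

>>> {"fn": "send_rows", "kwargs": {"targets": [[1,0,0,-0.015,0,0,0],[1,0,0,-0.015,0,0,0],[1,0.0188,-0.0403,0,0,0,0],[1,0.0188,-0.0403,0,0,0,0],[1,0.0188,-0.0403,0,0,0,0],[1,0.0188,-0.0403,0,0,0,0],[1,0,0,0,0,0,0],[1,0,0,0,0,0,0],[1,0,0,0,0,0,0],[1,0,0,0,0,0,0]]}}

```text
time_s: 8.05
eef_pos: [387.8, 355.6, 110.1]
ee_rot: [0.0, 0.789, 0.614, -0.0]
force: [0.6, -0.1, -0.3]
grip_width: -0.001
grip_force: 0.0
```

Run:
```python
from h import *
p=ctrl.capture("wrist");save(p,"w3")
for d in ctrl.landmark_of("bottle",p)[:5]: print(round(d["score"],2),np.round(d["point"]),atz(p,d["point"],0,True).round(1))
for d in ctrl.boxes_of("bottle",p)[:5]: print(round(d["score"],2),np.round(d["extent"]))
plan([525,244,82],-14)
```

```text
0.96 [285. 200.] [387.4 355.9   0. ]
0.91 [448. 273.] [522.7 246.9   0. ]
0.77 [222. 295.] [308.9 282.2   0. ]
0.73 [297. 341.] [363.9 212.2   0. ]
0.7 [239. 106.] [371.8 438.1   0. ]
0.78 [254. 173.  64.  82.]
0.78 [189.  67.  75.  70.]
0.73 [431. 253.  74.  80.]
0.73 [183. 273.  61.  66.]
0.65 [276. 333.  16.  14.]
pos [387.5 355.9 110.1] ydeg -14.2 tilt [-0. -0. -1.] j [ 0.52  0.44  1.65 -0.    1.05  0.77] F [ 0.8 -0.2 -0.3] gw 0.003 gf 0.0 t 8.2
shift [-0.0748  0.1607  0.028 ] turn [-0.     0.    -0.003] alt [0.    0.    3.138]
```

>>> {"fn": "send_rows", "kwargs": {"targets": [[1,0,0,0.01,0,0,0],[1,0,0,0.007,0,0,0],[1,0,0,0.003,0,0,0],[1,0,0,0.003,0,0,0],[1,0,0,0.003,0,0,0],[1,0,0,0.002,0,0,0],[1,0,0,0.001,0,0,0],[1,0,0,0.001,0,0,0],[1,0,0,0,0,0,0],[1,0,0,0,0,0,0]]}}

```text
time_s: 9.45
eef_pos: [387.9, 356.6, 82.1]
ee_rot: [0.0, 0.789, 0.615, 0.001]
force: [-4.1, -2.6, 20.1]
grip_width: 0.001
grip_force: 9.6
```

>>> {"fn": "send_rows", "kwargs": {"targets": [[1,0,0,0,0,0,0],[1,0,0,-0.015,0,0,0],[1,0,0,-0.015,0,0,0],[1,-0.0363,0.0034,0,0,0,0],[1,-0.0363,0.0034,0,0,0,0],[1,-0.0363,0.0034,0,0,0,0],[1,-0.0363,0.0034,0,0,0,0],[1,0,0,0,0,0,0],[1,0,0,0,0,0,0],[1,0,0,0,0,0,0]]}}

```text
time_s: 10.7
eef_pos: [365.1, 212.7, 110.2]
ee_rot: [0.0, 0.789, 0.615, 0.0]
force: [0.4, 0.4, -0.5]
grip_width: -0.002
grip_force: 0.0
```

Run:
```python
from h import *
p=ctrl.capture("wrist");save(p,"w4")
for d in ctrl.landmark_of("bottle",p)[:5]: print(round(d["score"],2),np.round(d["point"]),atz(p,d["point"],0,True).round(1))
plan([366,212,82],-14)
```

```text
0.92 [288. 202.] [366.8 211.1   0. ]
0.69 [192. 134.] [306.5 283.9   0. ]
0.6 [274.  18.] [391.8 356.4   0. ]
pos [364.9 212.6 110.1] ydeg -14.1 tilt [ 0.  0. -1.] j [0.25 0.24 1.95 0.   0.95 0.49] F [-0.3 -0.3 -0.5] gw -0.002 gf 0.0 t 10.8
shift [-0.0003  0.0012  0.0281] turn [ 0.    -0.    -0.002] alt [-0.   -0.    3.14]
```

View pics/w4.png

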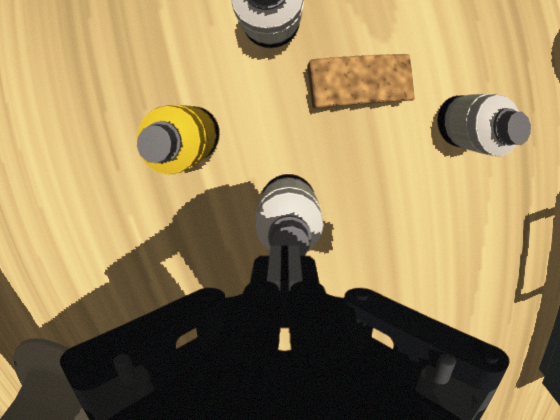

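>>> {"fn": "send_rows", "kwargs": {"targets": [[1,-0.0005,0.0015,0.01,0,0,0],[1,0,0,0.007,0,0,0],[1,0,0,0.003,0,0,0],[1,0,0,0.003,0,0,0],[1,0,0,0.003,0,0,0],[1,0,0,0.002,0,0,0],[1,0,0,0.001,0,0,0],[1,0,0,0.001,0,0,0],[1,0,0,0,0,0,0],[1,0,0,0,0,0,0]]}}

```text
time_s: 12.05
eef_pos: [367.1, 211.4, 82.0]
ee_rot: [0.001, 0.789, 0.615, 0.001]
force: [-6.9, -2.6, 25.6]
grip_width: -0.002
grip_force: 13.4
```

>>> {"fn": "send_rows", "kwargs": {"targets": [[1,0,0,-0.04,0,0,0],[1,0,0,-0.05,0,0,0],[1,0,0,-0.05,0,0,0],[0,0,0,-0.05,0,0,0],[0,-0.0084,0.0548,0,0,0,0],[0,-0.0084,0.0548,0,0,0,0],[0,-0.0084,0.0548,0,0,0,0],[0,-0.0084,0.0548,0,0,0,0],[0,-0.0084,0.0548,0,0,0,0],[0,0,0,0,0,0,-0.17]]}}

```text
time_s: 13.3
eef_pos: [623.8, 101.4, 267.3]
ee_rot: [-0.001, 0.733, 0.68, -0.001]
force: [-1.4, 0.4, -0.2]
grip_width: 0.503
grip_force: 0.0
```

Run:
```python
from h import *
p=ctrl.capture("wrist");save(p,"w5")
for q,z in(("handle",172),("hinge",0),("bottle",0)):
  for d in ctrl.landmark_of(q,p)[:3]: print(q,round(d["score"],2),np.round(d["point"]),atz(p,d["point"],z,True).round(1))
plan([622,105,155],-4.1)
```

```text
handle 0.73 [280. 200.] [619.5 106.2 172. ]
hinge 0.48 [332.   9.] [698.1 303.1   0. ]
bottle 0.93 [103.  10.] [386.7 354.9   0. ]
bottle 0.82 [198.  64.] [523.4 245.7   0. ]
bottle 0.75 [ 98. 112.] [369.3 206.1   0. ]
pos [621.4 103.7 270.1] ydeg -4.6 tilt [-0.  0. -1.] j [-0.02  0.53  1.07  0.    1.53  0.06] F [-0.2 -0.6  0.1] gw 0.5 gf 0.0 t 13.5
shift [0.0013 0.0005 0.1151] turn [-0.    -0.    -0.009] alt [-0.     0.     3.133]
```

View pics/w5.png

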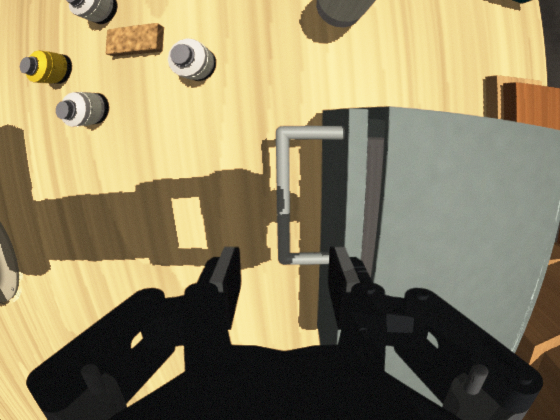

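The bar runs from (282,131) to (285,258), between the fingers.

Run:
```python
from h import *
p=ctrl.capture("wrist")
a=atz(p,(282,131),172,True);b=atz(p,(285.5,258),172,True);m=(a+b)/2;print(a,b,m,np.linalg.norm(a-b))
yaw=np.degrees(np.arctan2(*(a-b)[[1,0]]))-90;print("yaw",yaw)
w=np.radians(yaw);print("hinge",m[:2]-[np.cos(w)*-59-np.sin(w)*230,np.sin(w)*-59+np.cos(w)*230])
w=np.radians(-4.1);print("hinge",m[:2]-[np.cos(w)*-59-np.sin(w)*230,np.sin(w)*-59+np.cos(w)*230])
plan([m[0],m[1],155],yaw)
```

```text
[623.33118946 160.31588577 172.        ] [617.81296077  58.42875455 172.        ] [620.57207511 109.37232016 172.        ] 102.03645601556714
yaw -3.100122743754369
hinge [ 667.04711284 -123.48186354]
hinge [ 662.97666911 -124.25740913]
pos [621.3 103.8 270.4] ydeg -4.6 tilt [ 0. -0. -1.] j [-0.02  0.53  1.07 -0.    1.53  0.06] F [0.2 0.3 0. ] gw 0.499 gf 0.0 t 13.55
shift [ 0.0055 -0.0012  0.1154] turn [ 0.    -0.    -0.026] alt [-0.    -0.     3.116]
```

>>> {"fn": "send_rows", "kwargs": {"targets": [[0,0.005,-0.001,0.015,0,0,-0.02],[0,0,0,0.03,0,0,0],[0,0,0,0.03,0,0,0],[0,0,0,0.03,0,0,0],[0,0,0,0.01,0,0,0],[1,0,0,0,0,0,0],[1,0,0,0,0,0,0],[1,0,0,0,0,0,0],[1,0,0,0,0,0,0],[1,0,0,0,0,0,0]], "squeeze": 30}}

```text
time_s: 14.8
eef_pos: [621.5, 108.6, 156.4]
ee_rot: [0.001, 0.727, 0.687, 0.001]
force: [-1.1, 1.5, 5.5]
grip_width: 0.099
grip_force: 29.6
```

```bash
cat >> h.py <<'E'
def arc(H,dth,n):
    """n equal rows turning the tool about hinge H (xy) by dth rad in all: per-row shift in tool axes and turn"""
    p,R,s=pose();r=p[:2]-H
    a=dth/n;c,q=np.cos(a),np.sin(a)
    d=np.array([c*r[0]-q*r[1]-r[0],q*r[0]+c*r[1]-r[1],0])
    print("row",(R.inv().apply(d)/1000).round(5),"turn",-a,"radius",np.hypot(*r))
E
python3 - <<'E'
from h import *
plan([621,109,155],-3.6)
arc(np.array([666,-124]),0.75,10)
E
```

```text
pos [621.5 108.6 156.4] ydeg -3.3 tilt [ 0.002  0.    -1.   ] j [-0.01  0.6   1.25  0.    1.28  0.04] F [-1.1  1.5  5.5] gw 0.099 gf 29.603388011455536 t 14.8
shift [ 0.0004 -0.0005  0.0014] turn [ 0.002 -0.     0.006] alt [ 0.     0.004 -3.136]
row [-4.970e-03 -1.705e-02 -4.000e-05] turn -0.075 radius 236.81220359238608
```

>>> {"fn": "send_rows", "kwargs": {"targets": [[1,-0.005,-0.017,0,0,0,-0.075],[1,-0.005,-0.017,0,0,0,-0.075],[1,-0.005,-0.017,0,0,0,-0.075],[1,-0.005,-0.017,0,0,0,-0.075],[1,-0.005,-0.017,0,0,0,-0.075],[1,-0.005,-0.017,0,0,0,-0.075],[1,-0.005,-0.017,0,0,0,-0.075],[1,-0.005,-0.017,0,0,0,-0.075],[1,-0.005,-0.017,0,0,0,-0.075],[1,-0.005,-0.017,0,0,0,-0.075]]}}

```text
time_s: 16.05
eef_pos: [474.7, 15.6, 156.3]
ee_rot: [0.001, 0.424, 0.906, 0.001]
force: [-1.5, 1.7, 8.8]
grip_width: 0.104
grip_force: 30.3
```

Run:
```python
from h import *
plan([621,109,155],-3.6)
arc(np.array([666,-124]),0.75,10)
```

```text
pos [474.7  15.6 156.3] ydeg 39.8 tilt [ 0.001  0.001 -1.   ] j [-0.21  0.28  1.75  0.    1.11 -0.91] F [-1.5  1.7  8.8] gw 0.104 gf 30.267430543899536 t 16.05
shift [-0.022   0.1721  0.0016] turn [ 0.002 -0.     0.758] alt [ 0.000e+00  2.000e-03 -2.383e+00]
row [-4.940e-03 -1.705e-02 -2.000e-05] turn -0.075 radius 236.79805571843173
```

>>> {"fn": "send_rows", "kwargs": {"targets": [[1,-0.0045,-0.0155,0,0,0,-0.068],[1,-0.0045,-0.0155,0,0,0,-0.068],[1,-0.0045,-0.0155,0,0,0,-0.068],[1,-0.0045,-0.0155,0,0,0,-0.068],[1,-0.0045,-0.0155,0,0,0,-0.068],[1,-0.0045,-0.0155,0,0,0,-0.068],[1,-0.0045,-0.0155,0,0,0,-0.068],[1,-0.0045,-0.0155,0,0,0,-0.068],[1,-0.0045,-0.0155,0,0,0,-0.068],[1,-0.0045,-0.0155,0,0,0,-0.068]]}}

```text
time_s: 17.3
eef_pos: [428.8, -136.9, 156.3]
ee_rot: [-0.001, 0.098, 0.995, -0.001]
force: [-8.9, 0.7, 13.6]
grip_width: 0.101
grip_force: 30.7
```

>>> {"fn": "send_rows", "kwargs": {"targets": [[1,0,0,0,0,0,0],[1,0,0,0,0,0,0],[0.3,0,0,0,0,0,0],[0.3,0,0,0,0,0,0],[0.3,0,0,-0.02,0,0,0],[0.3,0,0,-0.04,0,0,0],[0.3,0,0,-0.04,0,0,0],[0.3,0,0,-0.04,0,0,0],[0.3,0,0,-0.04,0,0,0],[0.3,0,0,0,0,0,0]]}}

```text
time_s: 18.55
eef_pos: [430.5, -136.5, 337.4]
ee_rot: [0.002, 0.099, 0.995, -0.001]
force: [0.2, 0.3, -1.6]
grip_width: 0.348
grip_force: 0.0
```

Run:
```python
from h import *
p=ctrl.capture("wrist");save(p,"w6");T=ctrl.capture("top");save(T,"t6",(120,80,250,240),2)
for pp,f in((p,True),(T,False)):
 for q,z in(("handle",172),("rack",105),("bottle",0)):
  for d in ctrl.landmark_of(q,pp)[:4]: print(q,round(d["score"],2),np.round(d["point"]),atz(pp,d["point"],z,f).round(1))
plan([621,109,155],-3.6)
import cv2
a=cv2.imread("pics/w6.png");b=cv2.resize(cv2.imread("pics/t6.png"),None,fx=.8,fy=.8)
a=cv2.resize(a,None,fx=.7,fy=.7)
H=max(a.shape[0],b.shape[0]);pad=lambda x:cv2.copyMakeBorder(x,0,H-x.shape[0],0,0,cv2.BORDER_CONSTANT)
cv2.imwrite("pics/m6.png",np.hstack([pad(a),pad(b)]))
```

```text
handle 0.73 [283. 188.] [ 432.5 -138.7  172. ]
rack 0.73 [354. 225.] [510.8 -64.6 105. ]
bottle 0.89 [540.  92.] [381.  347.4   0. ]
bottle 0.83 [488.  89.] [367.9 219.3   0. ]
bottle 0.8 [504. 177.] [525.1 242.5   0. ]
bottle 0.58 [510.  55.] [312. 282.   0.]
rack 0.95 [304. 219.] [512.2 -66.  105. ]
bottle 0.73 [195. 283.] [305.2 282.3   0. ]
bottle 0.68 [211. 215.] [527.4 238.6   0. ]
bottle 0.68 [141. 260.] [376.2 461.1   0. ]
bottle 0.61 [175. 258.] [385.7 350.7   0. ]
pos [ 429.7 -136.1  334.5] ydeg 78.7 tilt [-0.001  0.001 -1.   ] j [-0.57  0.09  1.51  0.    1.55 -1.94] F [ 0.1  1.6 -0.3] gw 0.351 gf 0.0 t 18.95
shift [-0.1396  0.2778  0.1795] turn [-0.000e+00 -1.000e-03  1.436e+00] alt [ 1.000e-03 -0.000e+00 -1.706e+00]
```

View pics/m6.png

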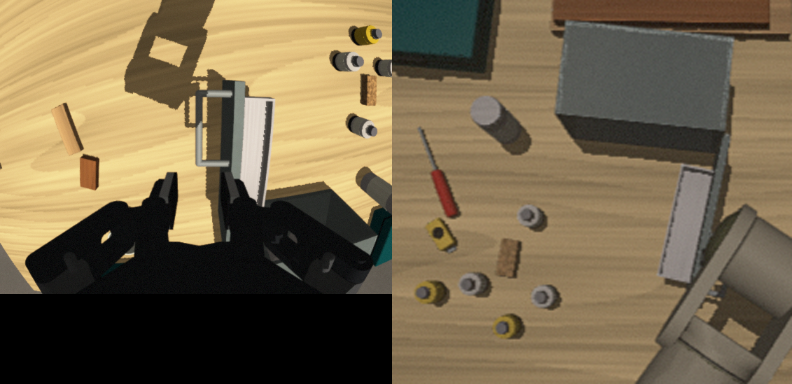

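>>> {"fn": "send_rows", "kwargs": {"targets": [[0,-0.033,0.043,0,0,0,0],[0,-0.033,0.043,0,0,0,0],[0,0,0,0.02,0,0,0.18],[-1,0,0,0.02,0,0,0.18],[-1,0,0,0.02,0,0,0.18],[-1,0,0,0,0,0,0.18],[-1,0,0,0,0,0,0.18],[-1,0,0,0,0,0,0.18],[-1,0,0,0,0,0,0.18],[-1,0,0,0,0,0,0.18]]}}

```text
time_s: 20.2
eef_pos: [511.3, -64.8, 274.7]
ee_rot: [-0.0, 0.732, 0.681, -0.0]
force: [-0.3, -1.1, -0.8]
grip_width: 1.002
grip_force: 0.0
```

Run:
```python
from h import *
p=ctrl.capture("wrist");save(p,"w7")
for q,z in(("rack",105),("handle",172),("bottle",0)):
  for d in ctrl.landmark_of(q,p)[:4]: print(q,round(d["score"],2),np.round(d["point"]),atz(p,d["point"],z,True).round(1))
T=ctrl.capture("top")
a=ctrl.landmark_of("rack",p);b=ctrl.landmark_of("rack",T)
if a and b: print(tri([ray(p,a[0]["point"],True),ray(T,b[0]["point"])]))
plan([527,244,120],-11.3)
```

```text
rack 0.74 [286. 182.] [512.  -62.4 105. ]
rack 0.62 [396. 341.] [ 638.5 -277.6  105. ]
handle 0.85 [199. 290.] [ 428.  -139.9  172. ]
handle 0.16 [397. 204.] [602.2 -72.4 172. ]
(array([521.80889872,  98.75301878, 849.62436462]), [np.float64(1.2371545703172382), np.float64(1.2371545703170823)])
pos [511.4 -64.8 275. ] ydeg -3.7 tilt [-0.  0. -1.] j [-0.35  0.26  1.45  0.    1.43 -0.29] F [ 0.6  0.1 -1.1] gw 0.997 gf 0.0 t 20.55
shift [ 0.3092 -0.0044  0.155 ] turn [-0.    -0.     0.132] alt [ 0.    -0.    -3.009]
```

View pics/w7.png

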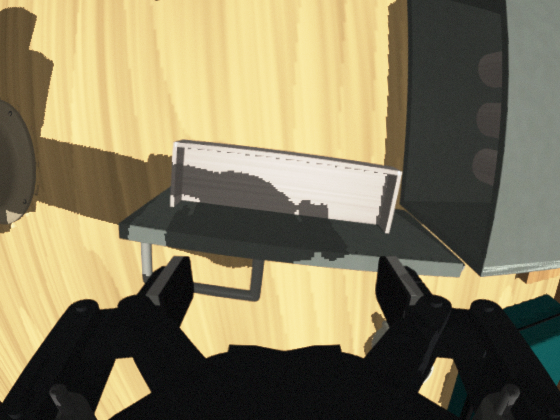

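Run:
```python
from h import *
from scipy.optimize import least_squares
np.set_printoptions(precision=1,suppress=True)
p=ctrl.capture("wrist")
M=[((60,270,130),(176,141)),((60,60,130),(403,171)),((-14,296,190),(120,238)),((-14,0,190),(463,276)),((-59,230,177),(205,292)),((-59,285,177),(147,284)),((-59,175,177),(258,300))]
def W(v,X): c,s=np.cos(v[2]),np.sin(v[2]);return [v[0]+c*X[0]-s*X[1],v[1]+s*X[0]+c*X[1],X[2]]
M=M[:4]+M[4:5]
f=lambda v:np.concatenate([proj(p,W(v,X),True)-u for X,u in M])
r=least_squares(f,[666,-124,1.37],loss="soft_l1");v=r.x
print(v[:2],np.degrees(v[2]));print(f(v).reshape(-1,2))
for y in(-74,0,74):print(y,W(v,(29,165+y,105)))
```

```text
[ 668.8 -123.3] 79.03275006201763
[[ 0.9  1.9]
 [-1.6  0.4]
 [ 2.9 -0.1]
 [ 0.3 -0.5]
 [-4.6 -2.4]]
-74 [np.float64(584.9891742248548), np.float64(-77.52011197480832), 105]
0 [np.float64(512.3407036522395), np.float64(-63.44176961997607), 105]
74 [np.float64(439.6922330796243), np.float64(-49.363427265143834), 105]
```

>>> {"fn": "send_rows", "kwargs": {"targets": [[-1,0.0515,-0.001,0,0,0,0],[-1,0.0515,-0.001,0,0,0,0],[-1,0.0515,-0.001,0,0,0,0],[-1,0.0515,-0.001,0,0,0,0],[-1,0.0515,-0.001,0,0,0,0],[-1,0.0515,-0.001,0,0,0,0],[-1,0,0,0.04,0,0,0.065],[-1,0,0,0.04,0,0,0.065],[-1,0,0,0.045,0,0,0],[-1,0,0,0,0,0,0]]}}

```text
time_s: 21.85
eef_pos: [524.6, 243.5, 147.6]
ee_rot: [-0.001, 0.773, 0.634, -0.003]
force: [0.0, 0.0, 1.0]
grip_width: 1.0
grip_force: 0.0
```

Run:
```python
from h import *
p=ctrl.capture("wrist");save(p,"w8")
for d in ctrl.landmark_of("bottle",p)[:5]: print(round(d["score"],2),np.round(d["point"]),atz(p,d["point"],0,True).round(1))
plan([525.5,244.5,30],-11)
```

```text
0.96 [144. 249.] [366.1 210.3   0. ]
0.94 [ 82. 192.] [312.2 284.9   0. ]
0.77 [97. 35.] [372.1 437.3   0. ]
0.58 [284. 188.] [523.3 244.9   0. ]
0.56 [122. 107.] [386.4 355.4   0. ]
pos [526.8 244.  151.7] ydeg -11.3 tilt [ 0.002  0.    -1.   ] j [ 0.23  0.5   1.44 -0.    1.2   0.43] F [ 0.5 -0.3  1. ] gw 0.998 gf 0.0 t 21.95
shift [ 1.000e-04 -1.600e-03  1.217e-01] turn [ 0.002 -0.001 -0.004] alt [-1.000e-03 -3.000e-03  3.137e+00]
```

>>> {"fn": "send_rows", "kwargs": {"targets": [[-1,0,-0.002,0.04,0,0,0],[-1,0,0,0.04,0,0,0],[-1,0,0,0.03,0,0,0],[-1,0,0,0.01,0,0,0],[1,0,0,0,0,0,0],[1,0,0,0,0,0,0],[1,0,0,0,0,0,0],[1,0,0,0,0,0,0],[1,0,0,0,0,0,0],[1,0,0,0,0,0,0]], "squeeze": 30}}

```text
time_s: 23.2
eef_pos: [525.1, 244.5, 31.8]
ee_rot: [0.001, 0.773, 0.634, 0.001]
force: [0.2, -0.6, 6.0]
grip_width: 0.51
grip_force: 29.7
```

Run:
```python
from h import *
plan([585,-77.5,175],-11)
```

```text
pos [525.1 244.5  31.8] ydeg -11.3 tilt [ 0.003  0.001 -1.   ] j [0.23 0.65 1.54 0.   0.95 0.43] F [ 0.2 -0.6  6. ] gw 0.51 gf 29.712194502353668 t 23.2
shift [-0.3039  0.1222 -0.1432] turn [ 0.003 -0.001 -0.005] alt [-2.000e-03 -4.000e-03  3.137e+00]
```

>>> {"fn": "send_rows", "kwargs": {"targets": [[1,0,0,-0.04,0,0,0],[1,0,0,-0.06,0,0,0],[1,0,0,-0.059,0,0,0],[1,-0.0507,0.0203,0,0,0,0],[1,-0.0507,0.0203,0,0,0,0],[1,-0.0507,0.0203,0,0,0,0],[1,-0.0507,0.0203,0,0,0,0],[1,-0.0507,0.0203,0,0,0,0],[1,-0.0507,0.0203,0,0,0,0],[1,0,0,0,0,0,0]]}}

```text
time_s: 24.45
eef_pos: [584.2, -81.3, 189.4]
ee_rot: [0.0, 0.775, 0.632, -0.0]
force: [-0.6, 0.6, -0.6]
grip_width: 0.505
grip_force: 31.4
```

Run:
```python
from h import *
p=ctrl.capture("wrist");save(p,"w9")
plan([585,-77.5,138],-11)
for y in (-103,103):
  for x in(-29,29):
    a=np.radians(79);c,s=np.cos(a),np.sin(a);print((x,y),proj(p,(512.3+c*x-s*y,-63.5+s*x+c*y,130),True).round())
```

```text
pos [584.  -79.3 189.4] ydeg -11.4 tilt [ 0.  0. -1.] j [-0.33  0.49  1.36  0.    1.3  -0.13] F [-0.4  0.2 -1. ] gw 0.502 gf 31.424129605293274 t 24.5
shift [0.0019 0.0006 0.0514] turn [ 0.    -0.    -0.008] alt [-0.000e+00 -1.000e-03  3.134e+00]
(-29, -103) [328. 255.]
(29, -103) [331. 172.]
(-29, 103) [ 67. 250.]
(29, 103) [ 54. 180.]
```

View pics/w9.png

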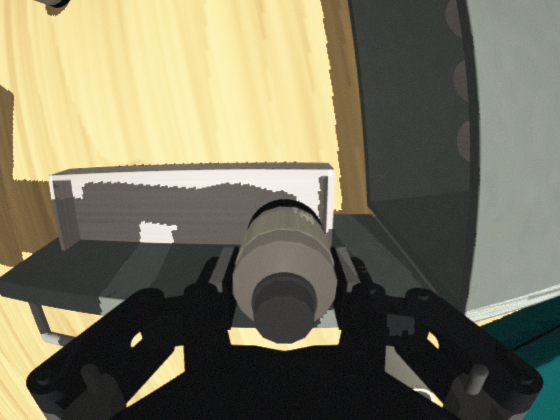

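>>> {"fn": "send_rows", "kwargs": {"targets": [[1,0.002,0,0.02,0,0,-0.007],[1,0,0,0.015,0,0,0],[1,0,0,0.01,0,0,0],[1,0,0,0.004,0,0,0],[1,0,0,0.0015,0,0,0],[1,0,0,0,0,0,0],[1,0,0,0,0,0,0],[1,0,0,0,0,0,0],[1,0,0,0,0,0,0],[1,0,0,0,0,0,0]]}}

```text
time_s: 25.75
eef_pos: [584.4, -75.9, 138.6]
ee_rot: [0.0, 0.771, 0.637, 0.0]
force: [-0.0, 1.2, -1.6]
grip_width: 0.508
grip_force: 31.4
```

Run:
```python
from h import *
plan([585,-77.5,137],-11)
```

```text
pos [584.4 -75.9 138.6] ydeg -10.9 tilt [ 0. -0. -1.] j [-0.33  0.53  1.42 -0.    1.19 -0.14] F [-0.   1.2 -1.6] gw 0.508 gf 31.424463987350464 t 25.75
shift [-0.0014  0.0009  0.0016] turn [0.    0.    0.002] alt [-0.    0.   -3.14]
```

>>> {"fn": "send_rows", "kwargs": {"targets": [[1,-0.0015,0,0.001,0,0,0],[1,0,0,0.0005,0,0,0],[1,0,0,0,0,0,0],[-0.35,0,0,0,0,0,0],[-0.35,0,0,0,0,0,0],[-0.35,0,0,0,0,0,0],[-0.35,0,0,-0.01,0,0,0],[-0.35,0,0,-0.03,0,0,0],[-0.35,0,0,-0.05,0,0,0],[-0.35,0,0,-0.04,0,0,0]]}}

```text
time_s: 27.0
eef_pos: [584.2, -77.4, 270.0]
ee_rot: [0.001, 0.771, 0.637, 0.001]
force: [0.1, 1.1, -0.7]
grip_width: 0.679
grip_force: 0.0
```

Run:
```python
from h import *
p=ctrl.capture("wrist");save(p,"w10")
for q in("bottle","rack"):
  for d in ctrl.landmark_of(q,p)[:5]: print(q,round(d["score"],2),np.round(d["point"]),atz(p,d["point"],105,True).round(1))
T=ctrl.capture("top")
for d in ctrl.landmark_of("bottle",T)[:7]: print(round(d["score"],2),np.round(d["point"]),atz(T,d["point"],0).round(1))
plan([387,355.5,150],-11)
```

```text
bottle 0.94 [97.  8.] [426.7 154.2 105. ]
bottle 0.9 [286. 186.] [584.9 -78.2 105. ]
rack 0.81 [210. 187.] [511.4 -64.3 105. ]
0.73 [144. 262.] [371.2 450.1   0. ]
0.56 [177. 257.] [388.7 345.3   0. ]
0.5 [220. 264.] [367.6 203.1   0. ]
0.46 [196. 285.] [299.8 277.5   0. ]
0.39 [308. 194.] [601.4 -81.5   0. ]
0.33 [148. 187.] [618.1 451.6   0. ]
pos [583.9 -77.3 266.7] ydeg -10.9 tilt [-0.001  0.    -1.   ] j [-0.33  0.44  1.23 -0.    1.48 -0.14] F [0.2 0.8 0.5] gw 0.673 gf 0.0 t 27.25
shift [ 0.3878 -0.275   0.1169] turn [-0.001 -0.     0.002] alt [ 0.00e+00 -1.00e-03 -3.14e+00]
```

View pics/w10.png

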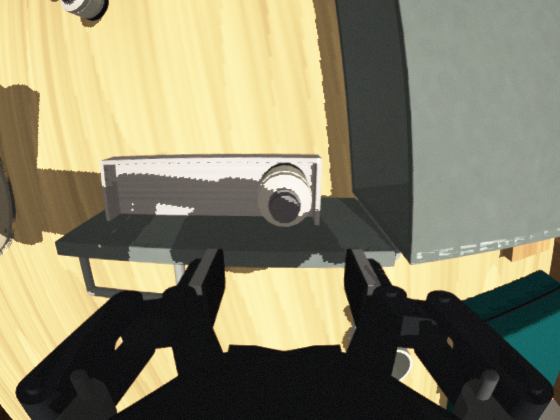

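Bottle A (285,190) stands upright in the trough. Next is B.

>>> {"fn": "send_rows", "kwargs": {"targets": [[-1,0.0485,-0.0344,0,0,0,0],[-1,0.0485,-0.0344,0,0,0,0],[-1,0.0485,-0.0344,0,0,0,0],[-1,0.0485,-0.0344,0,0,0,0],[-1,0.0485,-0.0344,0,0,0,0],[-1,0.0485,-0.0344,0,0,0,0],[-1,0.0485,-0.0344,0,0,0,0],[-1,0.0485,-0.0344,0.027,0,0,0],[-1,0,0,0.045,0,0,0],[-1,0,0,0.045,0,0,0]]}}

```text
time_s: 28.5
eef_pos: [387.1, 353.5, 148.9]
ee_rot: [-0.0, 0.77, 0.637, -0.001]
force: [1.9, 0.5, -0.8]
grip_width: 1.001
grip_force: 0.0
```

Run:
```python
from h import *
p=ctrl.capture("wrist")
for d in ctrl.landmark_of("bottle",p)[:5]: print(round(d["score"],2),np.round(d["point"]),atz(p,d["point"],0,True).round(1))
plan([387,355.5,32],-11)
```

```text
0.8 [291. 319.] [365.9 209.6   0. ]
0.69 [249.  98.] [370.7 442.    0. ]
0.64 [221. 267.] [307.7 285.8   0. ]
0.57 [286. 187.] [387.9 355.    0. ]
pos [385.6 351.9 146.5] ydeg -10.9 tilt [-0.009 -0.005 -1.   ] j [ 0.52  0.39  1.62 -0.    1.14  0.7 ] F [ 0.1 -0.4  0.3] gw 1.001 gf 0.0 t 28.6
shift [0.0046 0.0016 0.1144] turn [-0.008  0.007  0.002] alt [-0.011 -0.013 -3.139]
```

>>> {"fn": "send_rows", "kwargs": {"targets": [[-1,0,0,0,0,0,0],[-1,0,0,0.04,0,0,0],[-1,0,0,0.04,0,0,0],[-1,0,0,0.03,0,0,0],[-1,0,0,0.008,0,0,0],[1,0,0,0,0,0,0],[1,0,0,0,0,0,0],[1,0,0,0,0,0,0],[1,0,0,0,0,0,0],[1,0,0,0,0,0,0]]}}

```text
time_s: 29.85
eef_pos: [389.0, 353.7, 34.8]
ee_rot: [0.0, 0.771, 0.637, 0.001]
force: [-0.4, -0.0, 6.0]
grip_width: 0.506
grip_force: 29.6
```

Run:
```python
from h import *
plan([512.2,-64,190],-11)
```

```text
pos [389.  353.7  34.8] ydeg -10.9 tilt [ 0.002  0.001 -1.   ] j [0.51 0.56 1.71 0.   0.87 0.7 ] F [-0.4 -0.   6. ] gw 0.506 gf 29.599537253379822 t 29.85
shift [-0.3867  0.2002 -0.1555] turn [ 0.002 -0.002  0.002] alt [ 3.00e-03  3.00e-03 -3.14e+00]
```

>>> {"fn": "send_rows", "kwargs": {"targets": [[1,0,0,-0.04,0,0,0],[1,0,0,-0.06,0,0,0],[1,-0.0486,0.0251,-0.06,0,0,0],[1,-0.0486,0.0251,0,0,0,0],[1,-0.0486,0.0251,0,0,0,0],[1,-0.0486,0.0251,0,0,0,0],[1,-0.0486,0.0251,0,0,0,0],[1,-0.0486,0.0251,0,0,0,0],[1,-0.0486,0.0251,0,0,0,0],[1,-0.0486,0.0251,0,0,0,0]]}}

```text
time_s: 31.1
eef_pos: [508.7, -56.1, 180.1]
ee_rot: [0.0, 0.771, 0.637, 0.0]
force: [0.3, 0.6, -0.9]
grip_width: 0.503
grip_force: 31.8
```

>>> {"fn": "send_rows", "kwargs": {"targets": [[1,0,0,0,0,0,0],[1,0,0,0,0,0,0],[1,0,0,0,0,0,0],[1,0,0,0,0,0,0],[1,0,0,0,0,0,0],[1,0,0,0,0,0,0],[1,0,0,0,0,0,0],[1,0,0,0,0,0,0],[1,0,0,0,0,0,0],[1,0,0,0,0,0,0]]}}

```text
time_s: 32.35
eef_pos: [508.4, -54.4, 179.4]
ee_rot: [-0.0, 0.771, 0.637, -0.0]
force: [1.2, -0.8, -1.4]
grip_width: 0.499
grip_force: 31.7
```

Run:
```python
from h import *
p=ctrl.capture("wrist");save(p,"w11")
plan([512.3,-65.5,140],-11)
```

```text
pos [508.5 -54.4 179.5] ydeg -10.9 tilt [ 0. -0. -1.] j [-0.34  0.33  1.62  0.    1.2  -0.15] F [ 0.4 -0.1 -1. ] gw 0.504 gf 31.72900915145874 t 32.4
shift [-0.0102  0.0059  0.0395] turn [ 0.    -0.     0.002] alt [ 0.    0.   -3.14]
```

View pics/w11.png

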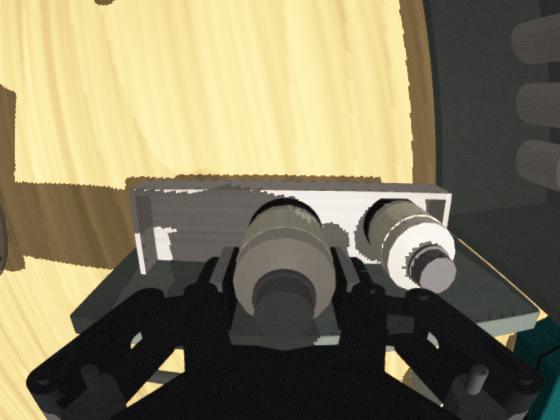

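>>> {"fn": "send_rows", "kwargs": {"targets": [[1,-0.01,0.006,0,0,0,0],[1,0,0,0,0,0,0],[1,0,0,0.015,0,0,0],[1,0,0,0.015,0,0,0],[1,0,0,0.006,0,0,0],[1,0,0,0.002,0,0,0],[1,0,0,0.001,0,0,0],[1,0,0,0,0,0,0],[1,0,0,0,0,0,0],[1,0,0,0,0,0,0]]}}

```text
time_s: 33.65
eef_pos: [512.5, -65.3, 140.6]
ee_rot: [0.0, 0.771, 0.637, 0.0]
force: [-0.3, 0.6, -1.8]
grip_width: 0.503
grip_force: 31.7
```

>>> {"fn": "send_rows", "kwargs": {"targets": [[1,0,0,0.0008,0,0,0],[1,0,0,0,0,0,0],[-0.3,0,0,0,0,0,0],[-0.3,0,0,0,0,0,0],[-0.3,0,0,0,0,0,0],[-0.3,0,0,-0.01,0,0,0],[-0.3,0,0,-0.03,0,0,0],[-0.3,0,0,-0.05,0,0,0],[-0.3,0,0,-0.04,0,0,0],[-0.3,0,0,0,0,0,0]]}}

```text
time_s: 34.9
eef_pos: [513.4, -65.6, 273.1]
ee_rot: [0.003, 0.771, 0.637, 0.002]
force: [-0.2, 0.5, 0.1]
grip_width: 0.651
grip_force: 0.0
```

Run:
```python
from h import *
p=ctrl.capture("wrist");save(p,"w12")
for q,z in(("bottle",105),("bottle",0),("rack",105)):
  for d in ctrl.landmark_of(q,p)[:5]: print(q,round(d["score"],2),np.round(d["point"]),atz(p,d["point"],z,True).round(1))
plan([366.5,211,150],-11)
```

```text
bottle 0.85 [356. 182.] [583.7 -76.1 105. ]
bottle 0.64 [282. 181.] [512.3 -62.  105. ]
bottle 0.85 [356. 182.] [ 603.6 -103.2    0. ]
bottle 0.64 [282. 181.] [508.  -84.3   0. ]
pos [512.  -65.2 268.6] ydeg -10.9 tilt [-0.002  0.001 -1.   ] j [-0.35  0.27  1.46 -0.    1.42 -0.16] F [0.7 0.1 0.3] gw 0.65 gf 0.0 t 35.1
shift [ 0.2437 -0.1948  0.1191] turn [-0.002 -0.     0.002] alt [ 1.00e-03 -3.00e-03 -3.14e+00]
```

View pics/w12.png

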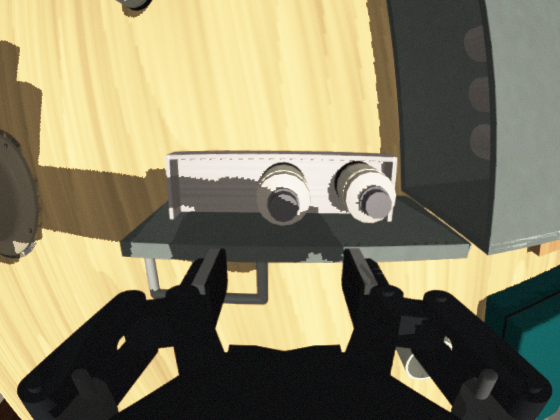

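B (283,190) and A (370,195) both stand upright. Now C.

>>> {"fn": "send_rows", "kwargs": {"targets": [[-1,0.0407,-0.0325,0,0,0,0],[-1,0.0407,-0.0325,0,0,0,0],[-1,0.0407,-0.0325,0,0,0,0],[-1,0.0407,-0.0325,0,0,0,0],[-1,0.0407,-0.0325,0,0,0,0],[-1,0.0407,-0.0325,0,0,0,0],[-1,0,0,0.04,0,0,0],[-1,0,0,0.04,0,0,0],[-1,0,0,0.04,0,0,0],[-1,0,0,0,0,0,0]]}}

```text
time_s: 36.35
eef_pos: [365.4, 210.9, 147.4]
ee_rot: [-0.001, 0.771, 0.637, -0.003]
force: [0.8, 0.6, 1.2]
grip_width: 1.0
grip_force: 0.0
```

Run:
```python
from h import *
p=ctrl.capture("wrist")
im=p["img"].astype(int)
for d in ctrl.landmark_of("bottle",p)[:5]: print(round(d["score"],2),np.round(d["point"]),atz(p,d["point"],0,True).round(1))
for d in ctrl.boxes_of("bottle",p)[:5]:
  l,t,w,h=[int(v) for v in d["extent"]];print(round(d["score"],2),[l,t,w,h],im[t+h//4:t+3*h//4,l+w//4:l+3*w//4].reshape(-1,3).mean(0).round())
plan([366.5,211,33],-11)
```

```text
0.72 [205. 123.] [305.4 285.4   0. ]
0.57 [289. 189.] [368.  210.4   0. ]
0.97 [259, 165, 62, 68] [142. 134. 127.]
0.95 [162, 96, 72, 59] [150. 129.  66.]
pos [367.7 211.5 150.9] ydeg -10.9 tilt [ 0.002  0.    -1.   ] j [0.24 0.18 1.9  0.   1.06 0.43] F [ 0.4 -0.9  0.5] gw 1.005 gf 0.0 t 36.5
shift [-0.0008 -0.0013  0.1179] turn [ 0.002 -0.001  0.002] alt [ 1.00e-03  3.00e-03 -3.14e+00]
```

White bottle (mean 142,134,127) under the gripper at (290,199); the yellow one is at (198,125). I'll grasp.

>>> {"fn": "send_rows", "kwargs": {"targets": [[-1,-0.001,0,0,0,0,0],[-1,0,0,0.04,0,0,0],[-1,0,0,0.04,0,0,0],[-1,0,0,0.03,0,0,0],[-1,0,0,0.007,0,0,0],[1,0,0,0,0,0,0],[1,0,0,0,0,0,0],[1,0,0,0,0,0,0],[1,0,0,0,0,0,0],[1,0,0,0,0,0,0]]}}

```text
time_s: 37.75
eef_pos: [367.7, 210.5, 33.8]
ee_rot: [0.001, 0.771, 0.637, 0.001]
force: [-1.2, -0.8, 6.4]
grip_width: 0.507
grip_force: 29.6
```

Run:
```python
from h import *
plan([440,-50,195],-11)
```

```text
pos [367.7 210.5  33.8] ydeg -10.9 tilt [ 0.002  0.001 -1.   ] j [ 0.24  0.39  2.01 -0.    0.74  0.43] F [-1.2 -0.8  6.4] gw 0.507 gf 29.553071558475494 t 37.75
shift [-0.242   0.1206 -0.1611] turn [ 0.002 -0.001  0.002] alt [ 1.00e-03  3.00e-03 -3.14e+00]
```

>>> {"fn": "send_rows", "kwargs": {"targets": [[1,0,0,-0.04,0,0,0],[1,0,0,-0.04,0,0,0],[1,0,0,-0.04,0,0,0],[1,0,0,-0.04,0,0,0],[1,-0.0484,0.0241,0,0,0,0],[1,-0.0484,0.0241,0,0,0,0],[1,-0.0484,0.0241,0,0,0,0],[1,-0.0484,0.0241,0,0,0,0],[1,-0.0484,0.0241,0,0,0,0],[1,0,0,0,0,0,0]]}}

```text
time_s: 39.0
eef_pos: [440.0, -52.8, 193.0]
ee_rot: [0.0, 0.772, 0.635, 0.0]
force: [-0.6, 0.1, -0.9]
grip_width: 0.508
grip_force: 31.9
```

Run:
```python
from h import *
p=ctrl.capture("wrist");save(p,"w13")
for d in ctrl.landmark_of("bottle",p)[:5]: print(round(d["score"],2),np.round(d["point"]),atz(p,d["point"],105,True).round(1))
plan([440.5,-49.8,140],-11)
```

```text
0.9 [284. 235.] [435.2 -73.4 105. ]
0.9 [463. 204.] [584.3 -78.1 105. ]
0.63 [381. 203.] [511.9 -62.8 105. ]
pos [439.3 -50.  192.9] ydeg -10.9 tilt [ 0.  0. -1.] j [-0.38  0.17  1.79  0.    1.18 -0.19] F [-0.1  0.1 -1. ] gw 0.508 gf 31.88031256198883 t 39.1
shift [0.0004 0.0012 0.0529] turn [-0.    -0.     0.001] alt [ 0.    -0.    -3.141]
```

View pics/w13.png

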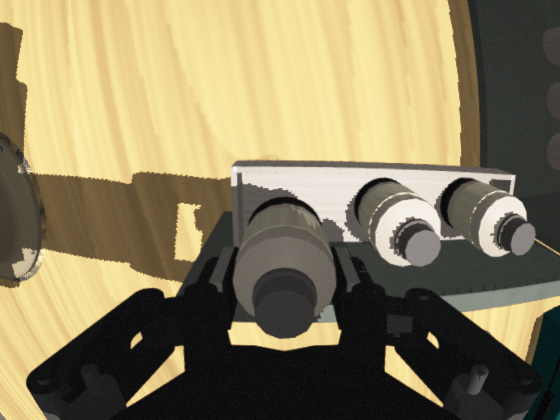

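C in the gripper is in line with its free slot, and A and B are standing. Lowering now.

>>> {"fn": "send_rows", "kwargs": {"targets": [[1,0,0.0015,0.02,0,0,0],[1,0,0,0.02,0,0,0],[1,0,0,0.01,0,0,0],[1,0,0,0.003,0,0,0],[1,0,0,0.001,0,0,0],[1,0,0,0,0,0,0],[1,0,0,0,0,0,0],[1,0,0,0,0,0,0],[1,0,0,0,0,0,0],[1,0,0,0,0,0,0]]}}

```text
time_s: 40.35
eef_pos: [441.1, -50.4, 138.9]
ee_rot: [0.0, 0.771, 0.637, 0.0]
force: [0.6, -0.8, 2.8]
grip_width: 0.498
grip_force: 32.2
```

>>> {"fn": "send_rows", "kwargs": {"targets": [[-0.3,0,0,0,0,0,0],[-0.3,0,0,0,0,0,0],[-0.3,0,0,0,0,0,0],[-0.3,0,0,-0.01,0,0,0],[-0.3,0,0,-0.03,0,0,0],[-0.3,0,0,-0.05,0,0,0],[-0.3,0,0,-0.04,0,0,0],[-0.3,0,0,-0.03,0,0,0],[0,0,0,-0.03,0,0,0],[0,0,0,0,0,0,0]]}}

```text
time_s: 41.6
eef_pos: [441.4, -50.5, 330.9]
ee_rot: [0.002, 0.771, 0.637, 0.001]
force: [0.0, -0.0, -0.3]
grip_width: 0.497
grip_force: 0.0
```

Run:
```python
from h import *
p=ctrl.capture("wrist");save(p,"w14")
for q,z in(("bottle",105),("handle",172),("rack",105)):
  for d in ctrl.landmark_of(q,p)[:5]: print(q,round(d["score"],2),np.round(d["point"]),atz(p,d["point"],z,True).round(1))
for d in ctrl.boxes_of("bottle",p)[:5]: print(round(d["score"],2),np.round(d["extent"]))
T=ctrl.capture("top")
for d in ctrl.landmark_of("bottle",T)[:7]: print(round(d["score"],2),np.round(d["point"]),atz(T,d["point"],105).round(1),atz(T,d["point"],0).round(1))
plan([430,-136.9,310],78.7)
```

```text
bottle 0.95 [402. 173.] [581.2 -75.1 105. ]
bottle 0.92 [286. 176.] [443.4 -53.9 105. ]
bottle 0.55 [348. 173.] [514.3 -63.1 105. ]
handle 0.75 [286. 269.] [ 427.  -136.6  172. ]
rack 0.85 [345. 174.] [510.8 -64.6 105. ]
0.96 [387. 156.  57.  48.]
0.87 [263. 155.  46.  47.]
0.57 [327. 154.  50.  50.]
0.62 [144. 260.] [380.3 413.4 105. ] [376.3 451.3   0. ]
0.61 [311. 192.] [594.4 -84.8 105. ] [609.2 -90.7   0. ]
0.59 [194. 282.] [319.3 261.8 105. ] [309.9 286.4   0. ]
pos [440.8 -50.3 328.1] ydeg -10.9 tilt [-0.001  0.    -1.   ] j [-0.38  0.08  1.54  0.    1.53 -0.19] F [ 0.   0.8 -0.2] gw 0.497 gf 0.0 t 41.95
shift [-0.0871  0.0058  0.018 ] turn [-1.000e-03 -1.000e-03 -1.564e+00] alt [-1.000e-03  1.000e-03  1.578e+00]
```

>>> {"fn": "send_rows", "kwargs": {"targets": [[0,-0.0435,0.003,0,0,0,0],[0,-0.0435,0.003,0,0,0,-0.1],[0,0,0,0,0,0,-0.183],[0,0,0,0,0,0,-0.183],[0,0,0,0,0,0,-0.183],[0,0,0,0,0,0,-0.183],[0,0,0,0,0,0,-0.183],[0,0,0,0,0,0,-0.183],[0,0,0,0,0,0,-0.183],[0,0,0,0,0,0,-0.183]]}}

```text
time_s: 43.2
eef_pos: [430.4, -136.9, 328.3]
ee_rot: [-0.0, 0.095, 0.995, 0.0]
force: [0.1, 1.0, -0.9]
grip_width: 0.502
grip_force: 0.0
```

>>> {"fn": "send_rows", "kwargs": {"targets": [[0,0,0,0,0,0,0],[0,0,0,0,0,0,0],[0,0,0,0.02,0,0,0],[0,0,0,0.02,0,0,0],[0,0,0,0.02,0,0,0],[0,0,0,0,0,0,0],[0,0,0,0,0,0,0],[0,0,0,0,0,0,0],[0,0,0,0,0,0,0],[0,0,0,0,0,0,0]]}}

```text
time_s: 44.45
eef_pos: [430.5, -137.0, 268.8]
ee_rot: [0.0, 0.098, 0.995, -0.0]
force: [-0.2, -0.1, 0.5]
grip_width: 0.501
grip_force: 0.0
```

Run:
```python
from h import *
p=ctrl.capture("wrist");save(p,"w15")
for q,z in(("handle",172),("rack",105),("bottle",105)):
  for d in ctrl.landmark_of(q,p)[:3]: print(q,round(d["score"],2),np.round(d["point"]),atz(p,d["point"],z,True).round(1))
# bar column just above finger region
plan([429.5,-136.9,156],78.8)
```

```text
handle 0.6 [285. 207.] [ 430.1 -137.   172. ]
rack 0.74 [367. 247.] [509.6 -65.  105. ]
bottle 0.96 [373. 185.] [444.6 -51.2 105. ]
bottle 0.79 [366. 250.] [513.3 -66.3 105. ]
bottle 0.79 [537.  49.] [320.2 184.2 105. ]
pos [ 430.4 -136.9  268.7] ydeg 78.7 tilt [-0. -0. -1.] j [-0.57  0.12  1.64 -0.    1.38 -1.94] F [-1.2 -0.3 -0.2] gw 0.502 gf 0.0 t 44.65
shift [ 9.000e-04 -1.000e-04  1.127e-01] turn [-0.    -0.    -0.001] alt [-0.    0.    3.14]
```

>>> {"fn": "send_rows", "kwargs": {"targets": [[0,0,0,0.03,0,0,0],[0,0,0,0.03,0,0,0],[0,0,0,0.03,0,0,0],[0,0,0,0.022,0,0,0],[0,0,0,0,0,0,0],[1,0,0,0,0,0,0],[1,0,0,0,0,0,0],[1,0,0,0,0,0,0],[1,0,0,0,0,0,0],[1,0,0,0,0,0,0]]}}

```text
time_s: 45.9
eef_pos: [430.9, -137.2, 157.7]
ee_rot: [0.001, 0.098, 0.995, -0.0]
force: [0.0, 0.4, 7.1]
grip_width: 0.1
grip_force: 29.4
```

Run:
```python
from h import *
plan([429.5,-136.9,156],78.8)
arc(np.array([666,-124]),-0.5,10)
```

```text
pos [ 430.9 -137.2  157.7] ydeg 78.7 tilt [ 0.002 -0.001 -1.   ] j [-0.57  0.23  1.81 -0.    1.1  -1.94] F [0.  0.4 7.1] gw 0.1 gf 29.378497302532196 t 45.9
shift [0.0014 0.     0.0017] turn [-0.001  0.002 -0.001] alt [3.00e-03 1.00e-03 3.14e+00]
row [ 2.660e-03  1.147e-02 -1.000e-05] turn 0.05 radius 235.49718309629108
```

>>> {"fn": "send_rows", "kwargs": {"targets": [[1,0.0014,0.0058,0,0,0,0.025],[1,0.0027,0.0115,0,0,0,0.05],[1,0.0027,0.0115,0,0,0,0.05],[1,0.0027,0.0115,0,0,0,0.05],[1,0.0027,0.0115,0,0,0,0.05],[1,0.0027,0.0115,0,0,0,0.05],[1,0.0027,0.0115,0,0,0,0.05],[1,0.0027,0.0115,0,0,0,0.05],[1,0.0027,0.0115,0,0,0,0.05],[1,0.0027,0.0115,0,0,0,0.05]]}}

```text
time_s: 47.15
eef_pos: [451.7, -27.8, 157.7]
ee_rot: [0.002, 0.33, 0.944, -0.0]
force: [5.0, -3.9, 1.7]
grip_width: 0.105
grip_force: 29.2
```

>>> {"fn": "send_rows", "kwargs": {"targets": [[1,0.0028,0.0115,0,0,0,0.05],[1,0.0028,0.0115,0,0,0,0.05],[1,0.0028,0.0115,0,0,0,0.05],[1,0.0028,0.0115,0,0,0,0.05],[1,0.0028,0.0115,0,0,0,0.05],[1,0.0028,0.0115,0,0,0,0.05],[1,0.0028,0.0115,0,0,0,0.05],[1,0.0028,0.0115,0,0,0,0.05],[1,0.0028,0.0115,0,0,0,0.05],[1,0.0028,0.0115,0,0,0,0.05]]}}

```text
time_s: 48.4
eef_pos: [524.5, 63.2, 157.8]
ee_rot: [0.004, 0.554, 0.833, -0.0]
force: [9.9, -14.1, -1.2]
grip_width: 0.105
grip_force: 29.2
```

Run:
```python
from h import *
plan([621.5,108.6,156],-3.3)
arc(np.array([666,-124]),-0.43,10)
```

```text
pos [524.5  63.2 157.8] ydeg 22.7 tilt [ 0.006 -0.004 -1.   ] j [-0.1   0.39  1.6  -0.    1.15 -0.5 ] F [  9.9 -14.1  -1.2] gw 0.105 gf 29.247697591781616 t 48.4
shift [0.0044 0.107  0.0022] turn [0.006 0.006 0.455] alt [-0.008  0.008 -2.687]
row [2.29e-03 9.83e-03 3.00e-05] turn 0.043 radius 234.6883275661504
```

>>> {"fn": "send_rows", "kwargs": {"targets": [[1,0.001,0.0102,0,0,0,0.044],[1,0.0017,0.0102,0,0,0,0.044],[1,0.0021,0.0102,0,0,0,0.044],[1,0.0021,0.0102,0,0,0,0.044],[1,0.0021,0.0102,0,0,0,0.044],[1,0.0021,0.0102,0,0,0,0.044],[1,0.0021,0.0102,0,0,0,0.044],[1,0.0021,0.0102,0,0,0,0.044],[1,0.0021,0.0102,0,0,0,0.044],[1,0,0,0,0,0,0]]}}

```text
time_s: 49.65
eef_pos: [608.0, 103.4, 157.7]
ee_rot: [0.0, 0.706, 0.708, 0.001]
force: [-0.6, 3.9, 4.8]
grip_width: 0.098
grip_force: 29.9
```

Run:
```python
from h import *
plan([621.5,108.6,156],-3.3)
```

```text
pos [608.  103.4 157.7] ydeg 0.2 tilt [ 0.002  0.002 -1.   ] j [-0.02  0.57  1.3   0.    1.26 -0.03] F [-0.6  3.9  4.8] gw 0.098 gf 29.93274986743927 t 49.65
shift [0.0052 0.0135 0.0017] turn [ 0.002 -0.002  0.061] alt [ 3.000e-03  3.000e-03 -3.081e+00]
```

Remaining shift is about (5, 13.5) mm with a 0.06 turn. I'll close gently, checking force.

>>> {"fn": "send_rows", "kwargs": {"targets": [[1,0.001,0.005,0,0,0,0.02],[1,0.001,0.004,0,0,0,0.02],[1,0.001,0.003,0,0,0,0.01],[1,0,0.002,0,0,0,0.01],[1,0,0.001,0,0,0,0],[1,0,0,0,0,0,0],[1,0,0,0,0,0,0],[1,0,0,0,0,0,0],[1,0,0,0,0,0,0],[1,0,0,0,0,0,0]]}}

```text
time_s: 50.9
eef_pos: [622.4, 106.6, 157.7]
ee_rot: [-0.0, 0.727, 0.687, 0.001]
force: [-1.5, 6.3, 5.4]
grip_width: 0.101
grip_force: 29.9
```

Run:
```python
from h import *
plan([621.5,108.6,156],-3.3)
```

```text
pos [622.4 106.6 157.7] ydeg -3.2 tilt [ 0.001  0.003 -1.   ] j [-0.02  0.61  1.25  0.    1.28  0.04] F [-1.5  6.3  5.4] gw 0.101 gf 29.94022786617279 t 50.9
shift [ 0.0019 -0.001   0.0017] turn [ 0.001 -0.003  0.001] alt [ 4.00e-03  2.00e-03 -3.14e+00]
```

>>> {"fn": "send_rows", "kwargs": {"targets": [[1,0.001,0.001,0,0,0,0],[1,0,0.0005,0,0,0,0],[1,0,0,0,0,0,0],[0.3,0,0,0,0,0,0],[0.3,0,0,0,0,0,0],[0.3,0,0,0,0,0,0],[0.3,0,0,-0.02,0,0,0],[0.3,0,0,-0.04,0,0,0],[0.3,0,0,-0.04,0,0,0],[0.3,0,0,-0.04,0,0,0]]}}

```text
time_s: 52.15
eef_pos: [623.7, 105.8, 298.0]
ee_rot: [0.0, 0.727, 0.687, -0.0]
force: [-0.2, 0.0, -0.5]
grip_width: 0.349
grip_force: 0.0
```

Run:
```python
from h import *
p=ctrl.capture("wrist");save(p,"w16");T=ctrl.capture("top");S=ctrl.capture("scene")
for n,pp,f in(("w",p,True),("t",T,False),("s",S,False)):
  for d in ctrl.landmark_of("handle",pp)[:2]: print(n,round(d["score"],2),np.round(d["point"]),atz(pp,d["point"],172,f).round(1))
  print(n,[ (round(d["score"],2),np.round(d["point"]).tolist()) for d in ctrl.landmark_of("bottle",pp)])
# bar columns in wrist: brightness profile at two rows
g=cv2.cvtColor(p["img"],cv2.COLOR_RGB2GRAY)
for r in (150,170,190,215): print(r,g[r,265:305:2])
plan([621.5,108.6,156],-3.3)
```

```text
w 0.95 [282. 195.] [621.  106.4 172. ]
w [(0.69, [74.0, 68.0]), (0.67, [362.0, 237.0]), (0.63, [369.0, 178.0]), (0.55, [149.0, 42.0])]
t 0.86 [244. 178.] [622.5 112.1 172. ]
t [(0.62, [275.0, 157.0]), (0.62, [145.0, 260.0]), (0.58, [196.0, 283.0])]
s 0.95 [303. 252.] [624.9 111.3 172. ]
s [(0.79, [393.0, 236.0]), (0.65, [442.0, 270.0])]
150 [ 91  76  81 147 223 222 213 162 136 169 189 186 162 173 209 211 214 175
  93  92]
170 [ 72  76  84 156 223 222 218 141 137 171 187 179 159 175 205 209 215 106
  92  93]
190 [ 77  81  83  83 100 210 118  94 145 171 188 176 149 182 200 206 219 195
  91  95]
215 [89 82 85 84 90 85 84 69 64 63 70 71 63 77 80 85 87 85 93 91]
pos [623.6 105.9 295.6] ydeg -3.3 tilt [-0.002  0.    -1.   ] j [-0.02  0.54  1.01 -0.    1.6   0.04] F [-0.3 -0.3 -0.4] gw 0.351 gf 0.0 t 52.6
shift [ 0.0026 -0.002   0.1396] turn [-0.002  0.     0.001] alt [-0.000e+00 -3.000e-03 -3.141e+00]
```

```bash
python3 -c "
from rig import ctrl
print(ctrl.finish_job())"
```

```text
the job is handed in; nothing more can be done
None
```

I pressed all three white bottles' caps home, stood the bottles in the door's rack, shut the door and handed the job in at about 52.6 s; no verdict came back. With the door shut I couldn't see the bottles to confirm they were still upright.

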